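# Latch the projector's slide gate open for cleaning

### The arm

A 6-joint arm with a two-finger parallel gripper is mounted at the origin on the work surface. World frame = base frame: x ahead of the robot, y to its left, z up, the work surface at z = 0. Lengths are in mm, angles in rad, forces in N, time in s.
With the tool pointing down it reaches from about 325 to 775 mm from the base axis. Payload 5.5 kg.
Tool frame: the origin (TCP) lies at the centre of the arm's flange, where the gripper is bolted on; the fingertips stand 173 mm ahead of it and the grasp point (between the pads) lies 155 mm ahead of it; z points along the fingers, x is the direction in which the jaws open and shut, and the axes are right-handed (so a half turn about z gives the same grasp; the last joint's range is limited). The gripper opens to 85 mm and grips with 20 to 120 N. Pads are 22 mm wide; open, the fingers measure 114 mm over their backs; the gripper's body (76 mm by 85 mm) begins 54 mm behind the grasp point. The pads swing forward as they close: fully open they stand 13 mm farther back than shut.
Start: joints at [-1.269, 0.091, 1.231, -0, 1.82, -0.057], TCP at [210.691, -561.807, 404.675] pointing down, gripper open.
Joint ranges: [-2.87, 2.87], [-0.86, 2.18], [0.17, 2.46], [-1.51, 4.65], [0.06, 2.69], [-2.65, 2.65]. Speed limits (rad/s): [2.57, 2.57, 3.01, 3.14, 3.14, 3.14].

### API

Orientations are given as [roll, pitch, yaw] about the fixed x, y, z axes, in that order (R = Rz(yaw) Ry(pitch) Rx(roll)).
In Python, from station import bot, vision, nets gives the robot as it stands. The module is installed in compiled form; this text tells all that it offers.
- The arm moves only by the shell command python3 -m jog 'ROWS' [OPENING] [FORCE]. ROWS is JSON, a list of rows, each a list of 2 entries, a list of its own where there are three numbers: the shift along the tool's x, y, z in m, then the turn, a rotation vector about the tool's x, y, z in units of 6 degrees (1.0 is 6 degrees). In form: [[[x, y, z], [wx, wy, wz]], ...]. A call has 1 to 12 rows; each row shifts and turns the commanded pose from where the row before left it, along the tool's axes as they then stand; what a row does not reach is not made up. A row lasts 1/12 s, in which the tool goes at most 41.7 mm and 7.16 degrees, less where a joint would pass 70% of its speed; a pose out of reach is approached as far as the arm can. A call with a gripper value outside its range is refused whole. OPENING is the opening, from 0 (shut) to 1 (fully open), set as the call begins (- or left out, the last holds). The fingers move at their own pace and stop on an object; FORCE is the grip in N (left out, the last holds). Time passes only in rows, so rows that do not move let the fingers close. It gives the time, the measured TCP pose, the force and the opening at its end, in the units of the state.
- bot.get_obs(): the state, without advancing time (a new reading comes with each control period).
- vision.camera(name): name is "side" or "top" or "wrist"; returns a dict with "pixels" (480x640x3 uint8, blue, green, red), "fx", "fy", "cx", "cy" (pixels), "rvec" (rotation vector, rad) and "tvec" (3), from world to camera coordinates, as OpenCV has them. Camera axes: x right, y down, z forward; pixel columns grow to the right and rows downward; lengths in mm; the calibration is good to about 2 mm. A picture is of the moment at which its call begins. There is no depth.
- bot.close_job(): hands the job in, once; it reports no verdict.
Trained networks look in the newest picture that a camera, given by its name, has taken for a name from the list of things; names that differ only in an ending like _2 or _b are one class to them, and where a whole thing is asked for, a point or a joint stands for the part that bears it (a point fixed in the world has none). Each returns a list of dicts, best first, with "confidence" (0 to 1); they miss things now and then, are a little off and sometimes report something else, mostly with a low value. They report only what shows in the picture. A call takes as long as a camera call.
- nets.search_frame(camera, target): "box" ([centre column, centre row, width, height] as shares, 0 to 1, of the picture: columns of its width, rows of its height, round what is visible of it).
The state is a dict: "time": time; "joint_pos": joint angles; "dq": joint speeds; "tau": joint torques, N m; "tcp_pos": TCP position; "orientation": TCP orientation; "wrist_force": force on the tool from outside, world axes, zero at the start; "torque": the same for the moment, N m; "opening": opening from 0.0 (shut) to 1.0 (fully open).
Only numpy, scipy, OpenCV 4.12 (cv2) and the standard library are available. Lean on these libraries where they do the work, as an engineer would, in place of code of your own. Each camera call takes 0.05 s, during which the arm holds its last target. There are 200 camera calls.

### The job

Open the slide projector's gate for cleaning: draw the T-handle of the gate lever up so that its latch clears the notched quadrant, swing the lever to the middle one of the three notches and let the latch drop fully home in it, so that the gate stays open by itself. Do not force the latch against the quadrant or let the gate snap back, and leave the other things on the bench where they are.

Things in the scene. Friction and masses are not known exactly. Their poses are not given: they have to be found in the camera images.
- projector: beige slide projector, fixed on the bench: body 220 (x) x 300 (y) x 118 mm high with its feet; origin under its centre, z up. Its +y end is the front, with the slide gate. The gate lever stands out of its flat top, nearer the -x side
- lever_pivot (a point): centre of the gate lever's hinge, inside the projector 28 mm below its top; axes as the projector's. The hinge line is the projector's x, so the lever swings in the plane of the projector's y and z
- gate_lever (a joint): lever angle, rad: 0 = gate closed, lever leaning 0.698 rad (40 deg) from the vertical towards the front (+y); it grows as the top goes over towards the back (-y), so the lean towards +y is 0.698 minus the angle; range 0 to 1.45. The gate's spring pulls it towards 0 with about 0.07 Nm when closed, 0.16 Nm wide open (some 1 N at the handle)
- middle_notch (a point): nominal place of the middle notch's floor (not the true one), fixed on the projector. Steel quadrant, 8 mm thick, round the hinge; three notches nominally at lever angles 0.419, 0.838, 1.257. It is adjustable, set differently on each machine and not measured: all notches lie together up to 0.16 rad to either side. Notch 11 mm wide, latch tooth 8 mm (play 0.02 rad each way)
- lever_handle (a joint): how far the handle with its latch tooth is drawn out along the lever, m: 0 = latch fully down (home in a notch, or, gate closed, in the gap before the first land), about 0.008 = tooth standing on the quadrant between notches, 0.014 = end of travel. A spring pushes it in: about 5 N at 0, 9 N at 0.009, 10 N at the end
- handle_grip (a point): middle of the T-handle, a black round bar 18 mm thick, 76 mm long, parallel to the hinge line, on a 10 mm stem. It lies 145 mm plus the drawn-out amount from the hinge centre; the lever's guide block (27 x 22 mm) ends 116 mm and the quadrant 86 mm from it. z points out along the lever, x along the bar
- slide_gate (a joint): angle of the slide gate, rad: 0 = shut on the projector's front; always 1.1 times the lever angle (linkage inside). A beige frame 124 mm wide with a lens collar, upright hinge at +x, swinging out beyond the front. With the tooth resting on the quadrant the lever and gate stay put by friction; 2 to 4 N at the handle pushes them on, and the tooth drops by its spring over a notch and then holds
- focus_helix: bronze focusing helix, a threaded barrel 64 mm across and 60 mm high, standing; origin under its centre; a bystander
- heat_sink: finned aluminium heat sink 110 x 75 x 42 mm; origin under its centre; a bystander
- lamp_cover: cream plastic lamp cover, an upturned shell 130 x 100 x 50 mm; origin under its centre; a bystander
- lens_brush: wooden-handled lens brush 170 mm long, lying; origin under its middle; a bystander
- slide_magazine: grey straight slide magazine full of slides, 200 x 66 x 57 mm; origin under its centre; a bystander
- screwdriver: wooden-handled screwdriver 190 mm long, lying; a bystander
- cleaner_bottle: closed white bottle 56 mm across, 130 mm high, standing; origin under its centre; a bystander

How it is judged (in metres and radians):
At the end, for the whole second after the job is handed in: The lever stands in the middle notch (angle between 0.65 and 1.03 rad, wherever this machine's quadrant has it), the handle is fully in (drawn out less than 2 mm), the lever is still and the gate stands open by more than 0.7 rad (value of joint gate_lever between 0.65 and 1.03 rad and value of joint lever_handle below 0.002 m and velocity of joint gate_lever between -0.05 and 0.05 rad/s and value of joint slide_gate above 0.7 rad); the robot touches nothing.
It fails at once if the gate is let go and snaps back (lever faster than 3 rad/s towards closed) (velocity of joint gate_lever below -3 rad/s).
It fails at once if the latch is forced against the quadrant (more than 80 N between them) (contact force between lever_handle and projector above 80 N).
It fails at once if a bystander is moved by more than 30 mm (distance of any of focus_helix, heat_sink, lamp_cover, lens_brush, slide_magazine, screwdriver, cleaner_bottle from where it was at the start of the episode above 0.03 m).
It also fails if it takes over 40 s, if anything falls off the work surface, if the arm or the gripper's body presses on something with over 40 N, if the wrist force passes 120 N, or if a joint passes its speed limit or range.

## Working session

There is one attempt and no reset: what is moved stays moved. The work goes in short steps, Python scripts to look and compute and a shell command to move; the robot and the scene stay as the last step left them, time stands still between calls to the robot, and variables do not carry over. Pictures are saved under pics/ and viewed, about 8 in all and at most 12, crops included, and the job is handed in when it is done.

```bash
mkdir -p pics
cat > h.py <<'E'
import numpy as np, cv2
from station import bot, vision, nets
def shot(c, fn=None):
    d=vision.camera(c); 
    if fn: cv2.imwrite('pics/'+fn, d['pixels'])
    d['K']=np.array([[d['fx'],0,d['cx']],[0,d['fy'],d['cy']],[0,0,1.]]); d['R']=cv2.Rodrigues(np.array(d['rvec'],float))[0]; d['t']=np.array(d['tvec'],float).ravel()
    return d
def ray(d,u,v):
    o=-d['R'].T@d['t']; r=d['R'].T@np.linalg.solve(d['K'],[u,v,1.]); return o,r/np.linalg.norm(r)
def onz(d,u,v,z):
    o,r=ray(d,u,v); return o+r*(z-o[2])/r[2]
def proj(d,P):
    return cv2.projectPoints(np.array(P,float).reshape(-1,3),d['R'],d['t'],d['K'],None)[0].reshape(-1,2)
E
python3 - <<'E'
from h import *
np.set_printoptions(precision=3,suppress=True)
for c in ['top','side']:
    d=shot(c,c+'0.png'); print(c,d['fx'],-d['R'].T@d['t'],d['R'][2])
    for n in ['projector','lever_handle','handle_grip','slide_gate','middle_notch','cleaner_bottle','slide_magazine','lamp_cover']:
        r=nets.search_frame(c,n)[:2]
        print(n,[(round(q['confidence'],2),(np.array(q['box'])*[640,480,640,480]).round(1)) for q in r])
o=bot.get_obs(); print(o['tcp_pos'],o['orientation'],o['wrist_force'],o['time'])
E
```

```text
top 517.7661064080389 [ 327.491   91.826 1458.6  ] [ 0.193 -0.015 -0.981]
projector [(0.97, array([345.3, 223.1, 135.1, 113. ]))]
lever_handle [(0.8, array([316. , 213.4,  30.3,  30. ]))]
handle_grip [(0.64, array([316.2, 213.6,  25.8,  32.5]))]
slide_gate [(0.67, array([291.5, 202.2,  24.2,  47.6]))]
middle_notch [(0.71, array([347.6, 221. , 134.3, 108.5]))]
cleaner_bottle [(0.77, array([333.7, 163.2,  19.6,  21.5])), (0.3, array([314.4, 212.2,  28.3,  31.8]))]
slide_magazine [(0.87, array([233.7, 176.1,  55.1,  72.2])), (0.26, array([317.4, 215.2,  26.7,  30.6]))]
lamp_cover [(0.81, array([423. , 306.7,  42.5,  47.3]))]
side 505.3394935928016 [ 456.305 -726.482  971.01 ] [ 0.104  0.692 -0.714]
projector [(0.91, array([358.5, 275.9, 115.3, 151.2]))]
lever_handle [(0.69, array([350.3, 218.8,  32.7,  39. ]))]
handle_grip [(0.87, array([350.2, 216.9,  31.6,  29.7]))]
slide_gate [(0.74, array([372.4, 215.2,  35. ,  10.6])), (0.52, array([348.4, 218.8,  34.8,  37.5]))]
middle_notch [(0.89, array([357.8, 276.5, 112.2, 151.2]))]
cleaner_bottle [(0.77, array([425.6, 259. ,  23.6,  45. ])), (0.52, array([356.7, 274.6, 113.9, 153.3]))]
slide_magazine [(0.63, array([383.9, 196.5,  70.9,  43.1])), (0.59, array([270.5, 376. ,  71.8,  68.8]))]
lamp_cover [(0.67, array([269. , 376.8,  72.6,  61.7])), (0.46, array([294.1, 274.3,  14.7,  57.8]))]
[ 210.696 -561.789  404.719] [-3.142 -0.    -1.212] [0.594 0.14  0.168] 0.9
```

View pics/top0.png

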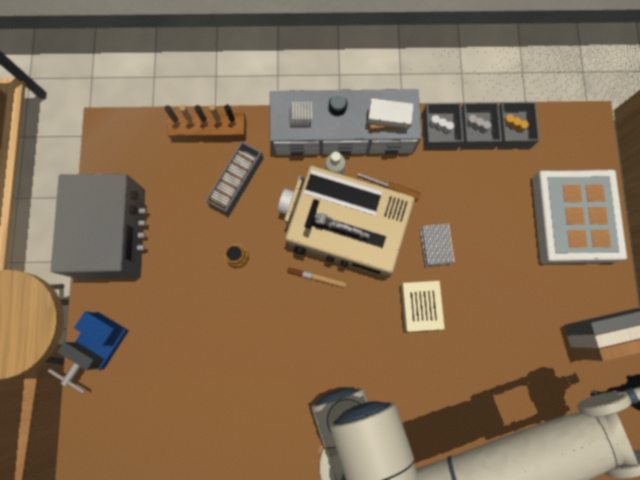

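View pics/side0.png

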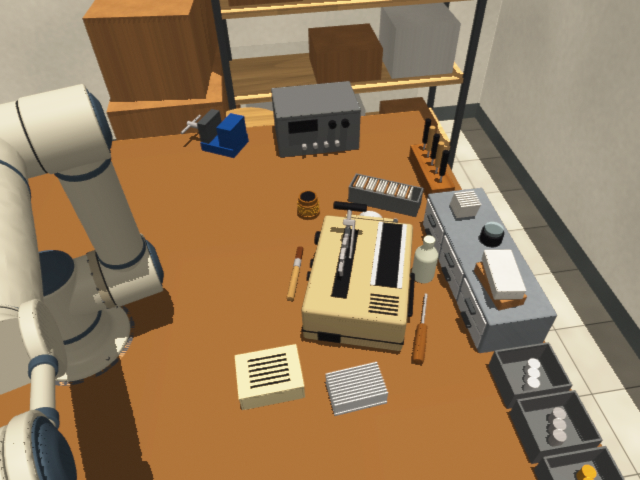

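The top view shows the projector at about (350,222), front to the left. The T-handle is at about (312,217) and the lever slot runs right from it. In the side view the handle is at (350,206). Next I'll enlarge both views to get corner points.

Run:
```python
import cv2,numpy as np
a=cv2.imread('pics/top0.png')[155:285,270:430]; b=cv2.imread('pics/side0.png')[190:350,290:450]
a=cv2.resize(a,None,fx=2.5*1.0,fy=2.5,interpolation=3); a=cv2.resize(cv2.imread('pics/top0.png')[150:290,275:425],(400,373),interpolation=3)
b=cv2.resize(cv2.imread('pics/side0.png')[195:350,295:425],(400,477),interpolation=3)
c=np.zeros((477,800,3),np.uint8); c[:373,:400]=a; c[:,400:]=b; cv2.imwrite('pics/z1.png',c)
```

```text
(no output)
```

View pics/z1.png

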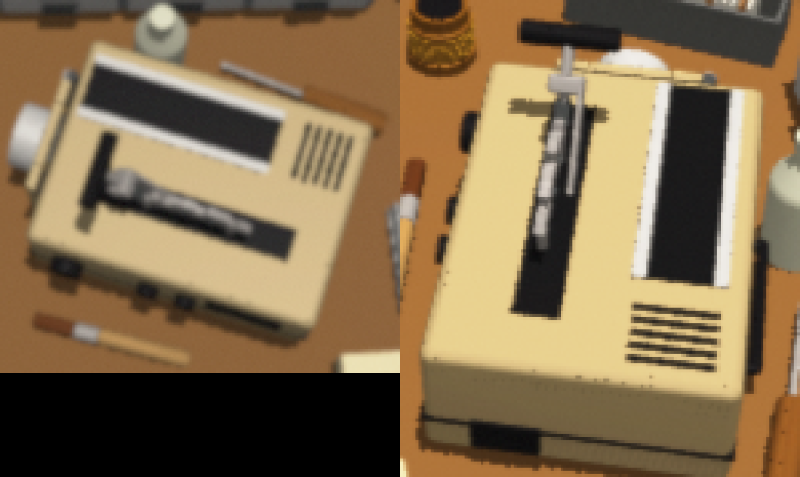

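```bash
cat > fit.py <<'E'
from h import *
from scipy.optimize import least_squares
np.set_printoptions(precision=3,suppress=True)
T=lambda p:np.array(p)*150/400+[275,150]
S=lambda p:(np.array(p)-[400,0])*130/400+[295,195]
dt,ds=shot('top'),shot('side')
L=np.array([[-110,150],[110,150],[-110,-150],[110,-150]])
ut=T([[30,240],[95,42],[305,325],[372,122]]); us=S([[490,67],[762,90],[422,358],[738,398]])
def W(p,z=118):
    c,s=np.cos(p[2]),np.sin(p[2]); return np.c_[L@np.array([[c,s],[-s,c]])+p[:2],np.full(4,z)]
f=lambda p:np.r_[(proj(dt,W(p))-ut).ravel(),(proj(ds,W(p))-us).ravel()]
r=least_squares(f,[480,60,-.3],x_scale=[10,10,.1]); print(r.x,r.fun)
def tri(a,b):
    o1,r1=ray(dt,*a);o2,r2=ray(ds,*b); k=np.linalg.lstsq(np.c_[r1,-r2],o2-o1,rcond=None)[0]
    p,q=o1+k[0]*r1,o2+k[1]*r2; return (p+q)/2,np.linalg.norm(p-q)
c,s=np.cos(r.x[2]),np.sin(r.x[2]); R=np.array([[c,-s,0],[s,c,0],[0,0,1]])
for a,b in [([107,135],[620,38]),([90,208],[520,32]),([98.5,171],[570,35])]:
    P,e=tri(T(a),S(b)); print(P,e,'local',R.T@(P-[*r.x[:2],0]))
E
python3 fit.py
```

```text
[645.373  11.792  -0.322] [-2.126 -0.092 -0.996 -1.734  4.078  2.001  1.479  0.459 -0.245 -2.743
  0.498 -1.098 -1.85  -0.344  2.003  0.127]
[672.894 104.898 201.034] 2.6680760953834604 local [ -3.362  97.029 201.034]
[601.564 121.666 203.491] 1.2601508747950136 local [-76.332  90.359 203.491]
[637.384 113.334 202.234] 1.7502060666829289 local [-39.716  93.793 202.234]
```

```bash
cat > plan.py <<'E'
from h import *
from scipy.linalg import logm,expm
from scipy.spatial.transform import Rotation as Ro
np.set_printoptions(precision=4,suppress=True)
def cur():
    o=bot.get_obs(); T=np.eye(4); T[:3,:3]=Ro.from_euler('xyz',o['orientation']).as_matrix(); T[:3,3]=np.array(o['tcp_pos']); return T
def leverpose(piv,yaw,lean,r,xoff=0):
    "TCP pose with grasp point at radius r along lever"
    s,c=np.sin(lean),np.cos(lean); Rz=Ro.from_euler('z',yaw).as_matrix(); l=np.array([0,s,c]); x=np.array([0,c,-s])
    T=np.eye(4); T[:3,:3]=Rz@np.c_[x,[1,0,0],-l]; T[:3,3]=piv+Rz@(l*(r+155)+[xoff,0,0]); return T
def rows(A,B,n=None):
    D=np.linalg.inv(A)@B; 
    if n is None:
        a=np.degrees(np.linalg.norm(Ro.from_matrix(D[:3,:3]).as_rotvec())); n=int(np.ceil(max(a/6.5,np.linalg.norm(D[:3,3])/38)))
    S=expm(np.real(logm(D))/n); print(n,'rows shift m',(S[:3,3]/1000),'turn',Ro.from_matrix(S[:3,:3]).as_rotvec()/np.radians(6))
    T=A.copy(); path=[]
    for i in range(n): T=T@S; path.append(T[:3,3].round())
    print('path',path[len(path)//3],path[2*len(path)//3],path[-1])
def row1(T,sh,w,n):
    S=np.eye(4); S[:3,3]=np.array(sh)*1000; S[:3,:3]=Ro.from_rotvec(np.array(w)*np.radians(6)).as_matrix()
    return T@np.linalg.matrix_power(S,n)
E
python3 - <<'E'
from plan import *
A=cur(); B=A.copy()
Rz=np.eye(4); Rz[:3,:3]=Ro.from_euler('z',1.37).as_matrix(); B=Rz@A; B[2,3]=500
rows(A,B,24)
piv=np.array([609,24,90.]); H=leverpose(np.array([637,113,202.])-Ro.from_euler('z',-.29).apply([0,93.2,111.1]),-.29,.698,145+110)
print(H); rows(B,H)
E
```

```text
24 rows shift m [-0.001  -0.0342 -0.004 ] turn [-0.     -0.     -0.5451]
path [ 460. -386.  440.] [ 583. -144.  472.] [593.  94. 500.]
[[  0.2191   0.9582  -0.1838 685.6981]
 [  0.7341  -0.286   -0.6159 276.1904]
 [ -0.6427   0.      -0.7661 405.0129]
 [  0.       0.       0.       1.    ]]
12 rows shift m [ 0.0182 -0.0085  0.0019] turn [-0.3113 -0.4949 -0.8554]
path [662. 162. 478.] [687. 228. 441.] [686. 276. 405.]
```

```bash
r='[[-0.001,-0.0342,-0.004],[0,0,-0.545]]'; python3 -m jog '[[[-0.001,-0.0342,-0.004],[0,0,-0.545]],[[-0.001,-0.0342,-0.004],[0,0,-0.545]],[[-0.001,-0.0342,-0.004],[0,0,-0.545]],[[-0.001,-0.0342,-0.004],[0,0,-0.545]],[[-0.001,-0.0342,-0.004],[0,0,-0.545]],[[-0.001,-0.0342,-0.004],[0,0,-0.545]],[[-0.001,-0.0342,-0.004],[0,0,-0.545]],[[-0.001,-0.0342,-0.004],[0,0,-0.545]],[[-0.001,-0.0342,-0.004],[0,0,-0.545]],[[-0.001,-0.0342,-0.004],[0,0,-0.545]],[[-0.001,-0.0342,-0.004],[0,0,-0.545]],[[-0.001,-0.0342,-0.004],[0,0,-0.545]]]' 1
python3 -m jog '[[[-0.001,-0.0342,-0.004],[0,0,-0.545]],[[-0.001,-0.0342,-0.004],[0,0,-0.545]],[[-0.001,-0.0342,-0.004],[0,0,-0.545]],[[-0.001,-0.0342,-0.004],[0,0,-0.545]],[[-0.001,-0.0342,-0.004],[0,0,-0.545]],[[-0.001,-0.0342,-0.004],[0,0,-0.545]],[[-0.001,-0.0342,-0.004],[0,0,-0.545]],[[-0.001,-0.0342,-0.004],[0,0,-0.545]],[[-0.001,-0.0342,-0.004],[0,0,-0.545]],[[-0.001,-0.0342,-0.004],[0,0,-0.545]],[[-0.001,-0.0342,-0.004],[0,0,-0.545]],[[-0.001,-0.0342,-0.004],[0,0,-0.545]]]'
python3 -m jog '[[[0.0182,-0.0085,0.0019],[-0.311,-0.495,-0.855]],[[0.0182,-0.0085,0.0019],[-0.311,-0.495,-0.855]],[[0.0182,-0.0085,0.0019],[-0.311,-0.495,-0.855]],[[0.0182,-0.0085,0.0019],[-0.311,-0.495,-0.855]],[[0.0182,-0.0085,0.0019],[-0.311,-0.495,-0.855]],[[0.0182,-0.0085,0.0019],[-0.311,-0.495,-0.855]],[[0.0182,-0.0085,0.0019],[-0.311,-0.495,-0.855]],[[0.0182,-0.0085,0.0019],[-0.311,-0.495,-0.855]],[[0.0182,-0.0085,0.0019],[-0.311,-0.495,-0.855]],[[0.0182,-0.0085,0.0019],[-0.311,-0.495,-0.855]],[[0.0182,-0.0085,0.0019],[-0.311,-0.495,-0.855]],[[0.0182,-0.0085,0.0019],[-0.311,-0.495,-0.855]]]'
python3 - <<'E'
from plan import *
T=cur(); print(T,bot.get_obs()['joint_pos'],bot.get_obs()['time'])
d=shot('wrist','w1.png'); print(-d['R'].T@d['t'],[(q['confidence'],np.array(q['box'])*[640,480,640,480]) for q in nets.search_frame('wrist','handle_grip')])
E
```

```text
time: 2.0
tcp_pos: [519.1, -300.4, 452.7]
orientation: [-3.142, 0.0, -0.524]
wrist_force: [0.1, -1.1, -0.4]
opening: 1.0
time: 3.0
tcp_pos: [591.7, 95.7, 500.6]
orientation: [-3.142, 0.0, 0.161]
wrist_force: [1.1, 0.7, -0.7]
opening: 0.998
time: 4.0
tcp_pos: [685.7, 277.3, 404.4]
orientation: [-3.139, 0.701, 1.286]
wrist_force: [-0.7, 0.3, -0.7]
opening: 0.999
[[  0.2145   0.9592  -0.1839 685.7422]
 [  0.7336  -0.2826  -0.6181 277.3125]
 [ -0.6449  -0.0023  -0.7643 404.4173]
 [  0.       0.       0.       1.    ]] [ 0.4465  0.7464  0.4725 -0.6994  2.3046 -1.2178] 4.0
[602.6072 280.8814 381.5889] [(0.77, array([315.2  , 248.16 ,  27.392, 108.912]))]
```

View pics/w1.png

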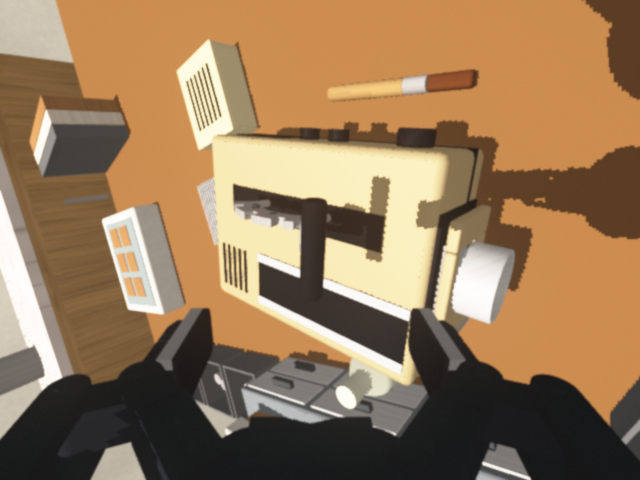

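The wrist view shows the bar running from (314,200) to (312,300), well placed between the jaws. The slot and white-stripe edges give me the projector's yaw.

Run:
```python
from plan import *
from scipy.optimize import least_squares
dw,dt,ds=shot('wrist'),shot('top'),shot('side')
TT=lambda p:np.array(p)*150/400+[275,150]
S=lambda p:(np.array(p)-[400,0])*130/400+[295,195]
for d,a,b in [(dw,(235,185),(384,222)),(dw,(258,254),(409,318)),(dw,(262,280),(404,345)),(dt,TT([99,63]),TT([284,113])),(dt,TT([78,105]),TT([268,172])),(ds,S([655,84]),S([633,275])),(ds,S([742,92]),S([730,285])),(ds,S([562,110]),S([513,310])),(ds,S([607,100]),S([560,318]))]:
    p,q=onz(d,*a,118),onz(d,*b,118); v=p-q
    if v[1]<0:v=-v
    print('yaw',-np.arctan2(v[0],v[1]),p,q)
us=[(dw,[(314,203),(312,297)]),(dt,TT([[90,208],[107,135]])),(ds,S([[520,32],[620,38]]))]
def f(p):
    h=np.array([np.cos(p[3]),np.sin(p[3]),0])*38; c=p[:3]
    return np.concatenate([(proj(d,[c-h,c+h])-u).ravel() for d,u in us])
r=least_squares(f,[637,113,202,-.29],x_scale=[1,1,1,.01]); print(r.x,r.fun)
```

```text
yaw -0.34800048002602096 [562.7179 -60.606  118.    ] [632.4743 131.6855 118.    ]
yaw -0.3558773290716141 [650.6252 -48.1524 118.    ] [719.9164 138.2629 118.    ]
yaw -0.3345932416169013 [683.9355 -52.4192 118.    ] [746.7395 128.2258 118.    ]
yaw -0.2901732801328481 [769.8422 112.839  118.    ] [714.3604 -72.9665 118.    ]
yaw -0.36593458638601073 [725.941  134.5537 118.    ] [653.4598 -54.5968 118.    ]
yaw -0.3101881842909426 [713.4219 136.9076 118.    ] [653.2569 -50.7942 118.    ]
yaw -0.312788353670825 [778.8056 116.2424 118.    ] [718.2174 -71.1022 118.    ]
yaw -0.35958422949638746 [635.2215 120.6815 118.    ] [564.5723 -67.2512 118.    ]
yaw -0.3581906501901332 [672.1438 125.6198 118.    ] [595.331  -79.5762 118.    ]
[638.3846 115.0564 196.7591  -0.3055] [-0.0664 -1.7641 -0.1955  2.0384 -1.8761  0.1248  0.5137 -0.7545 -0.3695
  0.8659  0.2182  1.8569]
```

```bash
cat >> plan.py <<'E'
YAW=-.335
BAR=np.array([638.2,114.5,200.5]); PIV=BAR-Ro.from_euler('z',YAW).apply([0,93.2,111.1])
E
python3 - <<'E'
from plan import *
A=cur(); print(PIV); rows(A,leverpose(PIV,YAW,.698,145+30),4); rows(A,leverpose(PIV,YAW,.698,145),12)
E
```

```text
[607.5587  26.481   89.4   ]
4 rows shift m [0.0009 0.0018 0.0202] turn [ 0.0666 -0.0047  0.0723]
path [682. 251. 374.] [680. 239. 358.] [677. 227. 342.]
12 rows shift m [0.0003 0.0006 0.0092] turn [ 0.0222 -0.0016  0.0241]
path [680. 248. 370.] [675. 225. 341.] [671. 209. 319.]
```

```bash
python3 -m jog '[[[0.0009,0.0018,0.0202],[0.067,0,0.072]],[[0.0009,0.0018,0.0202],[0.067,0,0.072]],[[0.0009,0.0018,0.0202],[0.067,0,0.072]],[[0.0009,0.0018,0.0202],[0.067,0,0.072]],[[0,0,0],[0,0,0]]]'
python3 - <<'E'
from plan import *
T=cur(); d=shot('wrist','w2.png'); print(T[:3,3])
R=Ro.from_euler('z',YAW).as_matrix(); G=T[:3,3]+T[:3,2]*155
print('grasp px',proj(d,[G,G+T[:3,2]*30,BAR,BAR+R[:,0]*38,BAR-R[:,0]*38]), [(q['confidence'],np.array(q['box'])*[640,480,640,480]) for q in nets.search_frame('wrist','handle_grip')[:1]])
E
```

```text
time: 4.67
tcp_pos: [677.6, 223.5, 339.6]
orientation: [-3.137, 0.699, 1.236]
wrist_force: [-0.3, -0.5, -2.5]
opening: 1.001
[677.6347 223.4948 339.6306]
grasp px [[312.065  334.6336]
 [311.805  301.0558]
 [313.487  303.8791]
 [313.3917 368.847 ]
 [313.5965 229.2652]] [(0.91, array([313.216, 302.88 ,  42.624, 156.576]))]
```

View pics/w2.png

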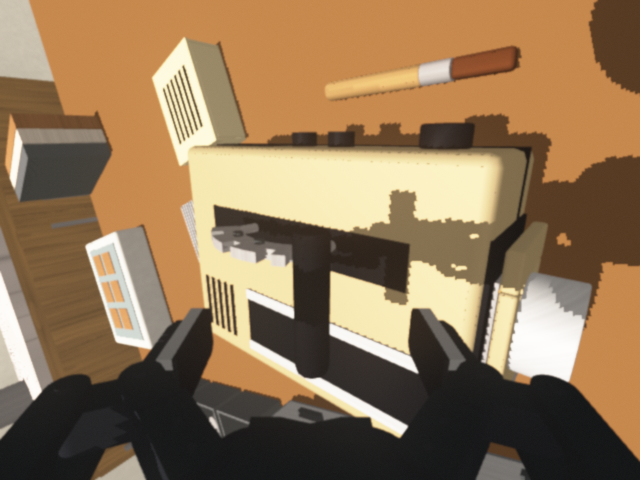

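The bar sits centred between the jaws (bar at (313,303), predicted (313,304)). I'll advance 26 mm and close.

```bash
python3 -m jog '[[[0.0001,0,0.0065],[0,0,0]],[[0.0001,0,0.0065],[0,0,0]],[[0.0001,0,0.0065],[0,0,0]],[[0.0001,0,0.0065],[0,0,0]],[[0,0,0],[0,0,0]],[[0,0,0],[0,0,0]]]'
python3 -m jog '[[[0,0,0],[0,0,0]],[[0,0,0],[0,0,0]],[[0,0,0],[0,0,0]],[[0,0,0],[0,0,0]],[[0,0,0],[0,0,0]],[[0,0,0],[0,0,0]],[[0,0,0],[0,0,0]],[[0,0,0],[0,0,0]],[[0,0,0],[0,0,0]],[[0,0,0],[0,0,0]]]' 0 50
python3 - <<'E'
from plan import *
T=cur(); o=bot.get_obs(); l=-T[:3,2]; print(T[:3,3]-155*l,BAR, 'F tool',T[:3,:3].T@o['wrist_force'],o['opening']*85)
E
```

```text
time: 5.27
tcp_pos: [671.8, 211.8, 320.8]
orientation: [-3.138, 0.699, 1.241]
wrist_force: [-0.2, -0.1, -0.8]
opening: 1.001
time: 6.1
tcp_pos: [671.8, 211.2, 322.5]
orientation: [-3.14, 0.699, 1.238]
wrist_force: [-2.2, -4.7, 5.4]
opening: 0.191
[639.0385 117.0616 203.831 ] [638.2 114.5 200.5] F tool [-7.4166 -0.5404 -0.8039] 16.254569331255915
```

```bash
cat > st.py <<'E'
from plan import *
T=cur(); o=bot.get_obs(); l=-T[:3,2]; R=Ro.from_euler('z',YAW).as_matrix(); G=T[:3,3]+155*T[:3,2]; g=R.T@(G-PIV)
print('G rel piv',g,'r',np.hypot(g[1],g[2]),'angle',.698-np.arctan2(g[1],g[2]),'toolangle',.698-np.arctan2(*(R.T@l)[1:]),'F tool',T[:3,:3].T@o['wrist_force'],'open',o['opening']*85,'t',o['time'])
E
python3 st.py
python3 -m jog '[[[0,0,-0.002],[0,0,0]],[[0,0,-0.002],[0,0,0]],[[0,0,-0.002],[0,0,0]],[[0,0,0],[0,0,0]]]' ; python3 st.py
python3 -m jog '[[[0,0,-0.002],[0,0,0]],[[0,0,-0.002],[0,0,0]],[[0,0,-0.001],[0,0,0]],[[0,0,0],[0,0,0]]]' ; python3 st.py
```

```text
G rel piv [ -0.0503  95.8949 114.431 ] r 149.29932281020905 angle 0.0005052852964785304 toolangle -0.0008558746184129662 F tool [-7.4166 -0.5404 -0.8039] open 16.254569331255915 t 6.1
time: 6.43
tcp_pos: [673.2, 214.1, 325.6]
orientation: [-3.137, 0.701, 1.239]
wrist_force: [-4.4, -9.4, 1.6]
opening: 0.188
G rel piv [ -0.073   98.7849 117.7246] r 153.68003919152315 angle -0.00014280112177578186 toolangle -0.0032413505709282253 F tool [-8.8873 -1.0462  5.4209] open 16.019031739245207 t 6.4333
time: 6.77
tcp_pos: [674.3, 216.9, 328.8]
orientation: [-3.136, 0.702, 1.239]
wrist_force: [-6.1, -12.3, -0.5]
opening: 0.195
G rel piv [ -0.0685 101.6459 121.0885] r 158.09587019259786 angle -0.00032821089571111184 toolangle -0.003992196789099123 F tool [-10.1041  -1.6596   9.2031] open 16.60092138888051 t 6.7667
```

```bash
python3 -m jog '[[[0,0,-0.0015],[0,0,0]],[[0,0,-0.0015],[0,0,0]],[[0,0,0],[0,0,0]]]' ; python3 st.py
python3 -m jog '[[[-0.0079,0,0.0001],[0,0.239,0]],[[-0.0079,0,0.0001],[0,0.239,0]],[[-0.0079,0,0.0001],[0,0.239,0]],[[-0.0079,0,0.0001],[0,0.239,0]],[[0,0,0],[0,0,0]]]' ; python3 st.py
```

```text
time: 7.02
tcp_pos: [675.0, 218.5, 330.9]
orientation: [-3.136, 0.702, 1.239]
wrist_force: [-6.3, -12.0, -2.0]
opening: 0.187
G rel piv [ -0.0756 103.4064 123.1908] r 160.83797386201576 angle -0.00030852941547443447 toolangle -0.004345900316837459 F tool [-8.8959 -1.9917 10.1728] open 15.884382194517906 t 7.0167
time: 7.43
tcp_pos: [666.7, 195.0, 349.6]
orientation: [-3.135, 0.598, 1.241]
wrist_force: [-1.8, -4.7, -7.2]
opening: 0.197
G rel piv [ -0.0684  91.3784 132.1064] r 160.6303690998262 angle 0.09286388621860953 toolangle 0.10021890906626407 F tool [-0.1035 -0.0874  8.7945] open 16.707198365144297 t 7.4333
```

```bash
python3 -m jog '[[[-0.0126,0,0.00025],[0,0.382,0]],[[-0.0126,0,0.00025],[0,0.382,0]],[[-0.0126,0,0.00025],[0,0.382,0]],[[-0.0126,0,0.00025],[0,0.382,0]],[[-0.0126,0,0.00025],[0,0.382,0]],[[-0.0126,0,0.00025],[0,0.382,0]],[[0,0,0],[0,0,0]]]' ; python3 st.py
python3 -m jog '[[[-0.0126,0,0.00025],[0,0.382,0]],[[-0.0126,0,0.00025],[0,0.382,0]],[[-0.0126,0,0.00025],[0,0.382,0]],[[-0.0126,0,0.00025],[0,0.382,0]],[[-0.0126,0,0.00025],[0,0.382,0]],[[-0.0126,0,0.00025],[0,0.382,0]],[[-0.0126,0,0.00025],[0,0.382,0]],[[0,0,0],[0,0,0]]]' ; python3 st.py
```

```text
time: 8.02
tcp_pos: [644.8, 131.0, 384.6]
orientation: [-3.137, 0.357, 1.238]
wrist_force: [-1.2, -2.6, -8.4]
opening: 0.188
G rel piv [  0.1576  56.7924 149.9959] r 160.38748073945968 angle 0.33605389128117347 toolangle 0.3410770402570169 F tool [ 0.2911 -0.2523  8.8254] open 16.010945173787363 t 8.0167
time: 8.68
tcp_pos: [617.0, 50.2, 402.6]
orientation: [-3.137, 0.078, 1.237]
wrist_force: [2.4, -1.6, -10.2]
opening: 0.187
G rel piv [  0.3818  13.4613 158.707 ] r 159.27683154148727 angle 0.6133839781587117 toolangle 0.6202382245542608 F tool [ 0.0948  2.8432 10.1783] open 15.902327938391412 t 8.6833
```

```bash
python3 -m jog '[[[0,0,0.001],[0,0,0]],[[0,0,0.001],[0,0,0]],[[0,0,0],[0,0,0]]]' ; python3 st.py
python3 -m jog '[[[0,0,0.001],[0,0,0]],[[0,0,0],[0,0,0]]]' ; python3 st.py
```

```text
time: 8.93
tcp_pos: [617.4, 52.4, 401.2]
orientation: [-3.138, 0.08, 1.24]
wrist_force: [3.1, -3.1, -8.6]
opening: 0.196
G rel piv [  0.2987  15.4241 157.2714] r 158.0259083879123 angle 0.6002393686082468 toolangle 0.6183639185106297 F tool [-1.2502  3.9378  8.7282] open 16.680376038883015 t 8.9333
time: 9.1
tcp_pos: [617.2, 52.3, 401.1]
orientation: [-3.139, 0.079, 1.24]
wrist_force: [4.7, -3.1, -8.3]
opening: 0.189
G rel piv [  0.279   15.4157 157.2039] r 157.95793423948285 angle 0.6002507716775874 toolangle 0.6193763111755457 F tool [-0.7528  5.4779  8.3842] open 16.09080808739156 t 9.1
```

```bash
python3 -m jog '[[[-0.003,0,0],[0,0.09,0]],[[-0.003,0,0],[0,0.09,0]],[[0,0,0],[0,0,0]],[[0,0,0],[0,0,0]]]' ; python3 st.py
python3 -m jog '[[[0,0,0.001],[0,0,0]],[[0,0,0],[0,0,0]],[[0,0,0],[0,0,0]]]' ; python3 st.py
```

```text
time: 9.43
tcp_pos: [614.9, 45.9, 402.4]
orientation: [-3.14, 0.059, 1.239]
wrist_force: [3.5, -2.6, -9.5]
opening: 0.193
G rel piv [  0.2939  11.7339 158.3053] r 158.73955196862153 angle 0.6240132109614489 toolangle 0.639476202250657 F tool [-0.804   4.1955  9.5152] open 16.36916019250109 t 9.4333
time: 9.68
tcp_pos: [615.0, 46.1, 401.3]
orientation: [-3.14, 0.059, 1.239]
wrist_force: [4.9, -3.2, -8.9]
opening: 0.191
G rel piv [  0.2778  11.7945 157.199 ] r 157.64085901290693 angle 0.6231111418950304 toolangle 0.6389387131961639 F tool [-0.8715  5.7302  8.9159] open 16.248786311392585 t 9.6833
```

```bash
python3 -m jog '[[[0,0,0.001],[0,0,0]],[[0,0,0],[0,0,0]],[[0,0,0],[0,0,0]]]' ; python3 st.py
python3 -m jog '[[[0,0,0.001],[0,0,0]],[[0,0,0],[0,0,0]],[[0,0,0],[0,0,0]]]' ; python3 st.py
```

```text
time: 9.93
tcp_pos: [614.8, 46.1, 401.1]
orientation: [-3.141, 0.059, 1.239]
wrist_force: [3.6, -2.8, -5.2]
opening: 0.189
G rel piv [  0.31    11.7955 157.014 ] r 157.45648960719447 angle 0.6230167178922199 toolangle 0.6393681991679642 F tool [-1.1554  4.3356  5.2947] open 16.079747827909735 t 9.9333
time: 10.18
tcp_pos: [614.7, 46.0, 401.0]
orientation: [3.142, 0.058, 1.239]
wrist_force: [1.9, -2.0, 2.5]
opening: 0.19
G rel piv [  0.3555  11.8049 156.845 ] r 157.28860363240355 angle 0.6228766723721136 toolangle 0.6398569658916777 F tool [-1.4155  2.4085 -2.376 ] open 16.14291152601739 t 10.1833
```

```bash
python3 -m jog '[[[0,0,0],[0,0,0]],[[0,0,0],[0,0,0]],[[0,0,0],[0,0,0]],[[0,0,0],[0,0,0]]]' 0.26 ; python3 st.py
python3 -m jog '[[[-0.0031,0,0],[0,0.095,0]],[[-0.0031,0,0],[0,0.095,0]],[[-0.0031,0,0],[0,0.095,0]],[[-0.0031,0,0],[0,0.095,0]],[[-0.0031,0,0],[0,0.095,0]],[[0,0,0],[0,0,0]]]' ; python3 st.py
```

```text
time: 10.52
tcp_pos: [614.8, 46.3, 399.3]
orientation: [-3.139, 0.059, 1.239]
wrist_force: [-0.6, -0.6, -0.3]
opening: 0.257
G rel piv [ -0.1182  12.026  155.1209] r 155.58639210366124 angle 0.6206280621045931 toolangle 0.6394006403412156 F tool [-0.6978 -0.3525  0.3327] open 21.856014538525677 t 10.5167
time: 11.02
tcp_pos: [609.6, 30.8, 399.8]
orientation: [-3.139, 0.008, 1.238]
wrist_force: [0.6, 2.2, -1.1]
opening: 0.262
G rel piv [  0.115    3.431  155.3826] r 155.42050865854273 angle 0.6759228664782845 toolangle 0.6896285214718719 F tool [ 2.2875 -0.1514  1.0667] open 22.298265287585174 t 11.0167
```

```bash
for i in 1; do python3 -m jog '[[[-0.0031,0,0],[0,0.095,0]],[[-0.0031,0,0],[0,0.095,0]],[[-0.0031,0,0],[0,0.095,0]],[[-0.0031,0,0],[0,0.095,0]],[[0,0,0],[0,0,0]]]' >/dev/null; python3 st.py; done
python3 -m jog '[[[-0.0031,0,0],[0,0.095,0]],[[-0.0031,0,0],[0,0.095,0]],[[-0.0031,0,0],[0,0.095,0]],[[0,0,0],[0,0,0]]]' >/dev/null; python3 st.py
```

```text
G rel piv [  0.241   -3.0662 155.5322] r 155.56243567751102 angle 0.7177116452675456 toolangle 0.7288494189950017 F tool [ 2.2246 -1.3613  1.8384] open 22.420762577668615 t 11.4333
G rel piv [  0.3032  -7.6718 155.3598] r 155.54909932301032 angle 0.7473404594955265 toolangle 0.7588017719841583 F tool [ 2.678  -0.7522  1.961 ] open 21.688168940295224 t 11.7667
```

```bash
python3 -m jog '[[[-0.0031,0,0],[0,0.095,0]],[[-0.0031,0,0],[0,0.095,0]],[[-0.0031,0,0],[0,0.095,0]],[[0,0,0],[0,0,0]]]' >/dev/null; python3 st.py
python3 -m jog '[[[-0.0031,0,0],[0,0.095,0]],[[-0.0031,0,0],[0,0.095,0]],[[-0.0031,0,0],[0,0.095,0]],[[0,0,0],[0,0,0]]]' >/dev/null; python3 st.py
```

```text
G rel piv [  0.3944 -12.5538 155.039 ] r 155.5464551762762 angle 0.7787956251990154 toolangle 0.7881470332304039 F tool [ 1.3588 -0.2268  1.2039] open 22.447922120095257 t 12.1
G rel piv [  0.4643 -17.3742 154.7426] r 155.71487307321786 angle 0.8098096254766687 toolangle 0.8179030416687166 F tool [0.0277 0.4304 0.1222] open 22.21677773991001 t 12.4333
```

```bash
python3 -m jog '[[[-0.0031,0,0],[0,0.095,0]],[[0,0,0],[0,0,0]]]' >/dev/null; python3 st.py
python3 -m jog '[[[-0.0031,0,0],[0,0.095,0]],[[0,0,0],[0,0,0]]]' >/dev/null; python3 st.py
python3 - <<'E'
from plan import *
w=shot('wrist')['pixels']; s=shot('side')['pixels']
s=cv2.resize(s[190:310,300:420],(400,400),interpolation=3); w=cv2.resize(w,(400,300)); c=np.zeros((400,800,3),np.uint8); c[:300,:400]=w; c[:,400:]=s; cv2.imwrite('pics/z3.png',c)
E
```

```text
G rel piv [  0.4387 -18.3917 154.5877] r 155.6778826433003 angle 0.816415835348348 toolangle 0.8284541413803151 F tool [ 0.2694 -0.0543 -1.2501] open 22.13646575558727 t 12.6
G rel piv [  0.4108 -19.7317 154.3226] r 155.57894011374825 angle 0.8251698315997188 toolangle 0.8385166374354651 F tool [0.1821 0.7454 0.25  ] open 22.15066540931891 t 12.7667
```

View pics/z3.png

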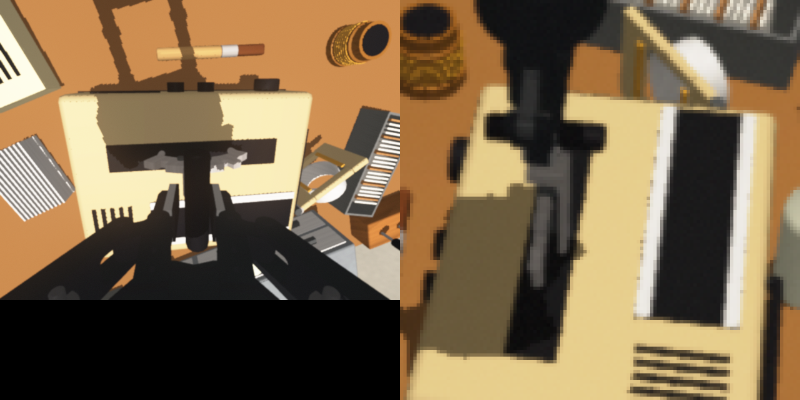

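The wrist view shows the bar between the pads, touching neither firmly, and the side view shows the gate open. I'll press on gently to see if the lever is held.

```bash
python3 -m jog '[[[-0.002,0,0],[0,0.06,0]],[[0,0,0],[0,0,0]]]' >/dev/null; python3 st.py
python3 -m jog '[[[-0.002,0,0],[0,0.06,0]],[[0,0,0],[0,0,0]]]' >/dev/null; python3 st.py
```

```text
G rel piv [  0.331  -20.4675 154.1319] r 155.48491600104865 angle 0.8300198594842071 toolangle 0.8446701172689968 F tool [ 1.3391  0.0386 -0.3466] open 22.198367954141126 t 13.0333
G rel piv [  0.3084 -21.1387 153.9737] r 155.41792991929032 angle 0.8344346896756208 toolangle 0.8518090168955245 F tool [ 2.6517 -0.0373 -0.5061] open 22.50101093565555 t 13.2
```

```bash
python3 -m jog '[[[-0.002,0,0],[0,0.06,0]],[[0,0,0],[0,0,0]]]' >/dev/null; python3 st.py
python3 -m jog '[[[-0.002,0,0],[0,0.06,0]],[[0,0,0],[0,0,0]]]' >/dev/null; python3 st.py
```

```text
G rel piv [  0.3278 -21.6431 153.8999] r 155.41430587678173 angle 0.8377144961073391 toolangle 0.8591648323601307 F tool [5.8707 0.7222 0.0786] open 21.987162137540817 t 13.3667
G rel piv [  0.3216 -21.9827 153.8296] r 155.3923618533608 angle 0.8399415958818816 toolangle 0.8667012752007252 F tool [7.0415 1.0664 1.3721] open 22.554703442424323 t 13.5333
```

Held firm: 7 N with the bar no longer moving. I'll centre, open and withdraw along the lever.

```bash
python3 -m jog '[[[0.004,0,0],[0,0,0]],[[0,0,0],[0,0,0]],[[0,0,0],[0,0,0]]]' >/dev/null; python3 st.py
python3 -m jog '[[[0,0,0],[0,0,0]],[[0,0,0],[0,0,0]],[[0,0,0],[0,0,0]],[[0,0,0],[0,0,0]],[[0,0,0],[0,0,0]]]' 1 >/dev/null; python3 st.py
python3 -m jog '[[[0,0,-0.02],[0,0,0]],[[0,0,-0.02],[0,0,0]],[[0,0,-0.02],[0,0,0]],[[0,0,-0.02],[0,0,0]],[[0,0,-0.02],[0,0,0]],[[0,0,-0.02],[0,0,0]],[[0,0,0],[0,0,0]],[[0,0,0],[0,0,0]]]' >/dev/null; python3 st.py
python3 - <<'E'
from plan import *
d=shot('wrist','w4.png'); ds=shot('side','s4.png')
print([(q['confidence'],np.array(q['box'])*[640,480,640,480]) for q in nets.search_frame('wrist','handle_grip')[:1]])
R=Ro.from_euler('z',YAW).as_matrix()
for ang in (.80,.82,.84):
  for r in (145,153):
    le=.698-ang; P=PIV+R@np.array([0,np.sin(le),np.cos(le)])*r
    print(ang,r,*[proj(c,[P-R[:,0]*38,P+R[:,0]*38]).ravel() for c in (d,ds)])
s=cv2.resize(ds['pixels'][190:310,300:420],(400,400),interpolation=3); w=d['pixels'][:,120:520]; c=np.zeros((480,800,3),np.uint8); c[:,:400]=w; c[:400,400:]=s; cv2.imwrite('pics/z4.png',c)
E
```

```text
G rel piv [  0.204  -19.7066 154.0929] r 155.3479493929703 angle 0.8251975780583372 toolangle 0.8624117461524585 F tool [ 0.1511 -0.8431  0.8691] open 21.900156464250223 t 13.7833
G rel piv [  0.3326 -19.6959 154.2119] r 155.46461227739195 angle 0.8250321491926182 toolangle 0.8629349214119744 F tool [-0.7362  0.4795 -1.182 ] open 80.82466087940747 t 14.2
G rel piv [  0.9663 -39.3325 273.8972] r 276.70695693340986 angle 0.8406280335429571 toolangle 0.8635616065245605 F tool [-0.4416  0.1695  0.479 ] open 85.07730510564822 t 14.8667
[(0.66, array([317.056, 240.48 ,  26.112, 100.224]))]
0.8 145 [314.7576 190.1609 314.2359 282.6196] [325.2019 226.9417 361.2618 231.0773]
0.8 153 [315.5832 191.9388 314.9754 286.8127] [325.083  224.4675 361.3577 228.6045]
0.82 145 [310.9069 190.1882 310.7101 282.6929] [324.9624 228.0008 361.0803 232.1532]
0.82 153 [311.3967 191.9697 311.1519 286.8945] [324.8285 225.5874 361.1653 229.7423]
0.84 145 [307.0491 190.2031 307.1781 282.7366] [324.723  229.0808 360.8976 233.2501]
0.84 153 [307.202  191.9865 307.3214 286.9433] [324.5741 226.7298 360.9715 230.9027]
```

View pics/z4.png

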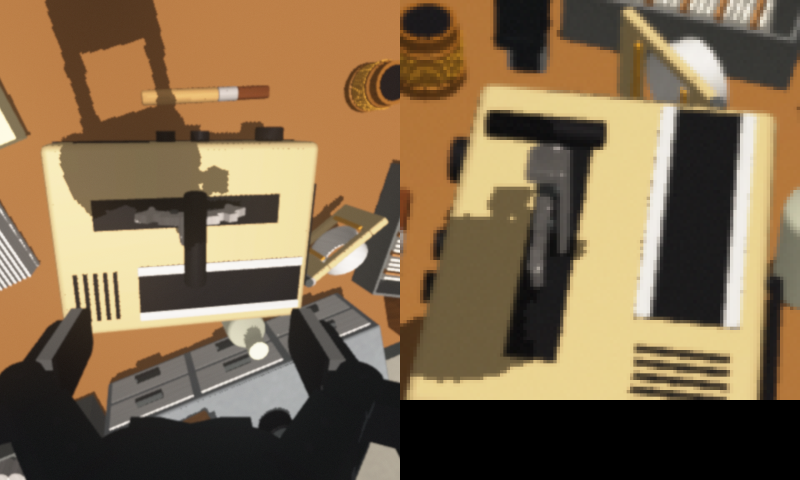

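The side view puts the bar at about (326,227)–(361.5,230.5), which matches angle 0.80 with r = 145 (fully in). It also went back through its play after the push. To be sure it's home, I'll press lightly on top with the fingers shut.

Run:
```python
from plan import *
rows(cur(),leverpose(PIV,YAW,.698-.797,190),6)
```

```text
6 rows shift m [ 0.0032 -0.0002  0.014 ] turn [-0.0084 -0.1044  0.0039]
path [592. -20. 473.] [595. -10. 446.] [596.  -6. 433.]
```

```bash
python3 -m jog '[[[0.0032,0,0.0],[0,-0.104,0]],[[0.0032,0,0.0],[0,-0.104,0]],[[0.0032,0,0.014],[0,-0.104,0]],[[0.0032,0,0.014],[0,-0.104,0]],[[0.0032,0,0.014],[0,-0.104,0]],[[0.0032,0,0.014],[0,-0.104,0]],[[0,0,0.014],[0,0,0]],[[0,0,0.012],[0,0,0]],[[0,0,0],[0,0,0]],[[0,0,0],[0,0,0]]]' 0 >/dev/null; python3 st.py
python3 -m jog '[[[0,0,0.003],[0,0,0]],[[0,0,0.003],[0,0,0]],[[0,0,0],[0,0,0]]]' >/dev/null; python3 st.py
```

```text
G rel piv [ -0.0658 -20.2974 191.3492] r 192.42269317562102 angle 0.8036801934531624 toolangle 0.7968339472885151 F tool [-0.6249 -0.3378  0.7668] open 0.29049628041059605 t 15.85
G rel piv [  0.4797 -19.9757 186.6923] r 187.75795217534267 angle 0.8045926201283572 toolangle 0.7978101083843766 F tool [-0.0395 -0.0239  0.7479] open 0.06781776161655657 t 16.1
```

```bash
for k in 1; do python3 -m jog '[[[0,0,0.003],[0,0,0]],[[0,0,0],[0,0,0]]]' >/dev/null; python3 st.py
python3 -m jog '[[[0,0,0.003],[0,0,0]],[[0,0,0],[0,0,0]]]' >/dev/null; python3 st.py
python3 -m jog '[[[0,0,0.002],[0,0,0]],[[0,0,0],[0,0,0]]]' >/dev/null; python3 st.py; done
```

```text
G rel piv [  0.3886 -19.7327 183.3132] r 184.37218534829594 angle 0.8052320921591583 toolangle 0.7977239992350351 F tool [ 0.6995 -0.0229  0.4604] open -0.21454775049336725 t 16.2667
G rel piv [  0.3007 -19.4168 180.0362] r 181.08021098760506 angle 0.8054342810295484 toolangle 0.7976334744951993 F tool [-0.3989 -0.8384  0.5567] open 0.19785133364182725 t 16.4333
G rel piv [  0.3008 -19.1973 178.1287] r 179.16013686202527 angle 0.8053579300788951 toolangle 0.7976478574067019 F tool [ 0.4493 -0.0447 -0.1568] open -0.07719700825361915 t 16.6
```

```bash
for k in 1; do python3 -m jog '[[[0,0,0.002],[0,0,0]],[[0,0,0],[0,0,0]]]' >/dev/null; python3 st.py
python3 -m jog '[[[0,0,0.002],[0,0,0]],[[0,0,0],[0,0,0]]]' >/dev/null; python3 st.py
python3 -m jog '[[[0,0,0.0015],[0,0,0]],[[0,0,0],[0,0,0]]]' >/dev/null; python3 st.py; done
```

```text
G rel piv [  0.3001 -18.9712 176.1887] r 177.20708767825005 angle 0.8052622049283144 toolangle 0.7976491988529171 F tool [-0.0626  0.0533 -0.178 ] open -0.20319615476619854 t 16.7667
G rel piv [  0.2776 -18.759  174.1763] r 175.18357563101628 angle 0.8052873792008927 toolangle 0.797701484891489 F tool [ 0.9983 -0.0462 -0.4037] open -0.1772078855703636 t 16.9333
G rel piv [  0.2925 -18.6128 172.7944] r 173.79395452756756 angle 0.8053025005838922 toolangle 0.797680220321325 F tool [-0.0594  0.0019  0.3489] open -0.11640376625171803 t 17.1
```

```bash
for k in 1; do python3 -m jog '[[[0,0,0.0015],[0,0,0]],[[0,0,0],[0,0,0]]]' >/dev/null; python3 st.py
python3 -m jog '[[[0,0,0.001],[0,0,0]],[[0,0,0],[0,0,0]]]' >/dev/null; python3 st.py
python3 -m jog '[[[0,0,0.001],[0,0,0]],[[0,0,0],[0,0,0]]]' >/dev/null; python3 st.py; done
```

```text
G rel piv [  0.398  -18.4538 172.0632] r 173.04995869276414 angle 0.804841910843087 toolangle 0.7979638011081736 F tool [ 0.249  -0.1095 -0.5468] open 0.2196153093773691 t 17.2667
G rel piv [  0.4288 -18.3804 171.9076] r 172.88744470234275 angle 0.8045156061504704 toolangle 0.7982100228403803 F tool [-0.4853 -0.7257 -5.0558] open -0.039036894134964605 t 17.4333
G rel piv [  0.4632 -18.33   171.8197] r 172.7946821267414 angle 0.8042794044898186 toolangle 0.7984156688207226 F tool [-0.3421 -1.726  -8.296 ] open 0.1352288842460279 t 17.6
```

The contact is stiff at r = 172.8 mm, where 172 is expected if the handle is home and 180 if the tooth is on a land. So the latch is home; I'll withdraw, check and hand in.

```bash
python3 -m jog '[[[0,0,-0.01],[0,0,0]],[[0,0,-0.02],[0,0,0]],[[0,0,-0.02],[0,0,0]],[[0,0,-0.02],[0,0,0]],[[0,0,-0.02],[0,0,0]],[[0,0,0],[0,0,0]],[[0,0,0],[0,0,0]],[[0,0,0],[0,0,0]]]'
python3 - <<'E'
from plan import *
shot('side','s5.png')
print(*[(q['confidence'],np.array(q['box'])*[640,480,640,480]) for q in nets.search_frame('side','handle_grip')[:1]])
bot.close_job()
E
```

```text
time: 18.27
tcp_pos: [594.7, -14.2, 501.7]
orientation: [-3.138, -0.099, 1.238]
wrist_force: [-0.2, 0.1, -0.5]
opening: -0.004
(0.68, array([356.928, 389.568,  64.704,  55.488]))
the job is handed in; nothing more can be done
```

The gate is open and latched in the middle notch. I handed the job in at about 18.3 s with the arm clear.

**What I did:** I gripped the T-handle along the lever, drew it out about 11 mm and swung it to about 0.62 rad. There I set the tooth on the land, loosened the jaws and pushed on slowly until the latch dropped.

**Checks that passed:**
- **Held in the notch:** the lever stopped against a 7 N push, and after I let go it rested at about 0.80 rad.
- **Fully home:** pressing the top of the handle with the fingers shut met firm contact at 172.8 mm, where 172 mm is expected with the handle in and 180 mm with the tooth on a land.
- **Gate:** the camera showed the gate standing open. At about 0.80 rad of lever it should be at about 0.88 rad.
- **Forces:** nothing I read at the wrist went above about 14 N. The bystanders showed no sign of having moved in the pictures I viewed.

**Checks that failed or disagreed:**
- **Last look:** the handle detection in the final side picture found something else, at (357,390) instead of about (343,229). I did not view that picture, so I have no visual check after the final withdrawal.
- **Lever angle:** the estimates ranged from 0.79 to 0.82 rad.
- **Latch drop:** the sideways push faded gradually to near zero before the lever stopped, so I never saw a clear moment of dropping.

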